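# Get the tablet out of the board rack and set it up on the recipe stand

### The arm

A 6-joint arm with a two-finger parallel gripper is mounted at the origin on the work surface. World frame = base frame: x ahead of the robot, y to its left, z up, the work surface at z = 0. Lengths are in mm, angles in rad, forces in N, time in s.
With the tool pointing down it reaches from about 275 to 775 mm from the base axis. Payload 14.6 kg.
Tool frame: the origin (TCP) lies midway between the tips of the shut fingers; the grasp point (between the pads) lies 19 mm behind it; z points along the fingers, y is the direction in which the jaws open and shut (so a half turn about z gives the same grasp; the last joint's range is limited). The gripper opens to 85 mm and grips with 20 to 120 N. Pads are 22 mm wide; open, the fingers measure 114 mm over their backs; the gripper's body (76 mm by 85 mm) begins 54 mm behind the grasp point. The pads swing forward as they close: fully open they stand 13 mm farther back than shut.
Start: joints at [-1.324, 0.263, -0.048, 1.259, 0, 1.415], TCP at [205.309, -483.194, 231.278] pointing down, gripper open.
Joint ranges: [-2.65, 2.65], [-0.89, 1.7], [-1.18, 1.37], [-2.13, 2.11], [-1.35, 1.29], [-3.14, 3.14]. Speed limits (rad/s): [1.89, 1.89, 2.57, 2.79, 3.14, 3.14].

### API

Orientations are given as [roll, pitch, yaw] about the fixed x, y, z axes, in that order (R = Rz(yaw) Ry(pitch) Rx(roll)).
In Python, from bench import ctrl gives the robot as it stands.
- The arm moves only by the shell command python3 -m crank 'ROWS' [FORCE]. ROWS is JSON, one flat list of numbers, 5 for each row, row after row: the shift along the world's x, y, z in m, then the turn about the world's z in degrees, then the closure, from 0 (fully open) to 1 (shut). In form: [dx, dy, dz, yaw, fingers, dx, dy, dz, yaw, fingers, ...]. A call has 1 to 5 rows; each row is the pose to reach, as a shift and turn from the pose commanded when the call began; what a row does not reach only later rows make up. A row lasts 1/10 s, in which the tool goes at most 50 mm and 8.59 degrees, less where a joint would pass 70% of its speed; a pose out of reach is approached as far as the arm can. A call with a gripper value outside its range is refused whole. The fingers move at their own pace and stop on an object; FORCE is the grip in N (left out, the last holds). Time passes only in rows, so rows that repeat a pose let the fingers close. It gives the time, the measured TCP pose, the force and the opening at its end, in the units of the state.
- ctrl.get_state(): the state, without advancing time (a new reading comes with each control period).
- ctrl.read_camera(name): name is "scene" or "top"; returns the picture (480x640x3 uint8, red, green, blue); there is no depth.
- ctrl.get_calibration(name): a dict with "K" (3x3 intrinsics, pixels), "eye" and "attitude" of the camera in the world. Camera axes: x right, y down, z forward; pixel columns grow to the right and rows downward; lengths in mm; the calibration is good to about 2 mm. A picture is of the moment at which its call begins. get_calibration takes no time and is no camera call.
- ctrl.close_job(): hands the job in, once; it reports no verdict.
The state is a dict: "t": time; "q": joint angles; "qd": joint speeds; "effort": joint torques, N m; "tcp_pos": TCP position; "ee_rot": TCP orientation; "ft_force": force on the tool from outside, world axes, zero at the start; "torque": the same for the moment, N m; "opening": opening from 0.0 (shut) to 1.0 (fully open).
Only numpy, scipy, OpenCV 4.12 (cv2) and the standard library are available. Lean on these libraries where they do the work, as an engineer would, in place of code of your own. Each camera call takes 0.05 s, during which the arm holds its last target. There are 200 camera calls.

### The job

Slide the tablet computer up out of its slot in the wooden rack and stand it on the white recipe stand: lower long edge on the ledge, roughly centred and square, leaning against the back with the screen facing outwards (away from the stand's back), as if to read a recipe. Set it down gently, never let it touch the table, and leave the two chopping boards in their slots and the bowl and jar where they are.

Things in the scene. Friction and masses are not known exactly. Their poses are not given: they have to be found in the camera images.
- tablet_center (a point): Centre of a loose black tablet computer, 8 mm thick (its x), 220 mm wide (its y), 140 mm tall (its z, up along the panel), 0.27 to 0.53 kg; screen on its +x face. The top edge is 70 mm from this point along +z; pinch it there in the middle, across the 8 mm. It starts upright on a long edge in one of the three rack slots, any of them, at least 45 mm free either side of its upper part.
- rack: Fixed light-wood rack, 170 mm (x) by 236 mm (y), 67 mm tall; origin under its centre. Three slots run along its y at x = -55, 0 and +55 mm, each 12 mm wide, 226 mm long, closed at both ends, walls 4 mm thick. Slot floor 12 mm above the table, mouth at 67 mm: panels come out only upwards, by 55 mm, and stand square to the rack, their x along the rack's x.
- stand: Fixed recipe stand, white, on a light-wood base 160 x 200 mm. Origin on the table, 30 mm below point stand_foot; x points out of its open side, y along the ledge. Its back leans 0.36 rad from vertical towards -x, is 200 mm wide, and 71 mm high along its slope in the middle, 110 mm in the outer 40 mm at each side (leaving a 120 mm gap for fingers).
- stand_foot (a point): Middle of the inner corner where the front of the stand's back meets its ledge. The ledge is at right angles to the back, 200 mm wide, and reaches 24 mm forward to a lip 12 mm high and 4 mm thick.
- white_board_center (a point): Centre of a white plastic chopping board, 8 x 205 x 120 mm (x, y, z), loose, upright in another slot of the rack. Leave it there.
- green_board_center (a point): Centre of a green plastic chopping board, 8 x 215 x 112 mm (x, y, z), loose, upright in another slot of the rack. Leave it there.
- bowl_center (a point): Centre (half-way up) of a white bowl, 130 mm across, 70 mm tall, loose on the table. Leave it alone.
- jar_center (a point): Centre (half-way up) of a glass jar with a steel lid, 72 mm across, 95 mm tall, loose on the table. Leave it alone.
- table: The dark wooden table; its top is at height 0.
- tablet: The same tablet computer as a whole; origin at the middle of its lower edge face, axes as above.
Mind the look-alikes: they are no part of the job. What is meant by the tablet is not pink or red, and is the smaller of those in its own colour.

How it is judged:
By the outcome, as a careful person would: the job done as asked, in the order asked, and still so for the second after the job is handed in, with the robot touching nothing.
It also fails if it takes over 45 s, if anything falls off the work surface, if the arm or the gripper's body presses on something with over 40 N, if the wrist force passes 120 N, or if a joint passes its speed limit or range.

## Working session

There is one attempt and no reset: what is moved stays moved. The work goes in short steps, Python scripts to look and compute and a shell command to move; the robot and the scene stay as the last step left them, time stands still between calls to the robot, and variables do not carry over. Pictures are saved under pics/ and viewed, about 8 in all and at most 12, crops included, and the job is handed in when it is done.

```bash
mkdir -p pics; cat > h.py <<'E'
import numpy as np, cv2
from bench import ctrl
def snap(c,n,crop=None,s=1):
    im=ctrl.read_camera(c)[:,:,::-1]
    cv2.imwrite(f'pics/{n}_full.png',im)
    if crop: x0,y0,x1,y1=crop; im=im[y0:y1,x0:x1]
    if s!=1: im=cv2.resize(im,None,fx=s,fy=s,interpolation=cv2.INTER_CUBIC)
    cv2.imwrite(f'pics/{n}.png',im)
E
python3 - <<'E'
from h import *
print(ctrl.get_state())
for c in('scene','top'): print(c,ctrl.get_calibration(c)); snap(c,c+'0')
E
```

```text
{'t': 0.0, 'q': array([-1.32431206e+00,  2.63522900e-01, -4.89434525e-02,  1.25938401e+00,
        1.60942050e-05,  1.41554303e+00]), 'qd': array([-0.00065802,  0.00014846,  0.00100502, -0.001331  , -0.00247191,
        0.00018055]), 'effort': array([ 2.83877183e-03, -6.37610149e+01,  3.84572446e+01,  1.36281329e-02,
       -4.23880272e-05, -8.64116885e-06]), 'tcp_pos': array([ 205.23968736, -482.92586156,  230.82271286]), 'ee_rot': array([-3.14055378e+00, -1.78887039e-04,  4.01737464e-01]), 'ft_force': array([ 0.01046709, -0.6891402 , -0.37092661]), 'torque': array([-0.02005614, -0.00396831, -0.02730587]), 'opening': 0.9964671612237533}
scene {'K': array([[485.63957912,   0.        , 318.6522755 ],
       [  0.        , 485.63957912, 246.50765983],
       [  0.        ,   0.        ,   1.        ]]), 'eye': array([1139.10552825,  767.94724571,  934.76855291]), 'attitude': array([-2.3187174 ,  0.00745074,  2.34783843])}
top {'K': array([[441.92144185,   0.        , 317.13868142],
       [  0.        , 441.92144185, 225.73903148],
       [  0.        ,   0.        ,   1.        ]]), 'eye': array([459.60071002, 127.51580641, 966.73327527]), 'attitude': array([-3.0824538 ,  0.02158451, -1.59519552])}
```

View pics/scene0.png

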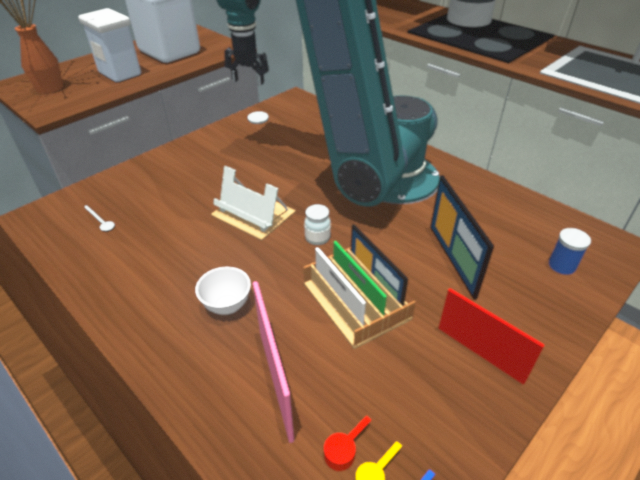

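View pics/top0.png

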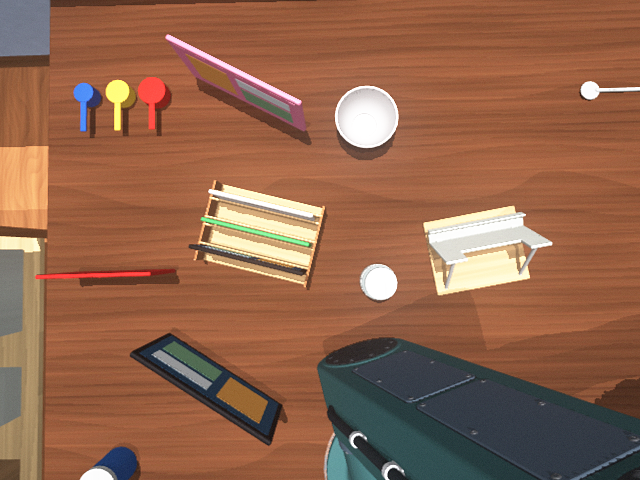

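The black tablet could be confused with several things:
- **In the rack:** black tablet at top (250,258), scene (378,265).
- **Large black tablet:** top (207,388), scene (460,235).
- **Pink panel:** top (235,85).
- **Red board:** top (105,273).

I choose the black one in the rack, in the slot nearest the robot. Its screen faces the scene camera, roughly +x. Close crops next.

```bash
python3 - <<'E'
import cv2, numpy as np
a=cv2.imread('pics/scene0.png');b=cv2.imread('pics/top0.png')
def c(im,x,y,w,h,s):return cv2.resize(im[y:y+h,x:x+w],None,fx=s,fy=s,interpolation=cv2.INTER_CUBIC)
cv2.imwrite('pics/rack.png',np.hstack([c(a,290,215,130,130,3),c(b,185,170,145,130,3)[:, :405]] ))
cv2.imwrite('pics/rack.png',np.hstack([c(a,295,220,125,130,3),c(b,185,170,141,130,3)]))
cv2.imwrite('pics/stand.png',np.hstack([c(a,205,160,100,100,4),c(b,415,200,140,100,4)[:,:]])[:, :960])
x=np.hstack([c(a,205,160,95,100,3),c(b,418,198,140,100,3)]);cv2.imwrite('pics/stand.png',x);print(x.shape)
E
```

```text
(300, 705, 3)
```

View pics/rack.png

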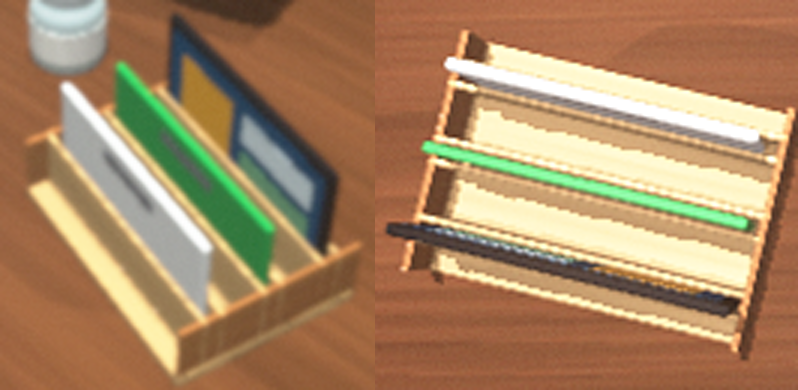

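View pics/stand.png

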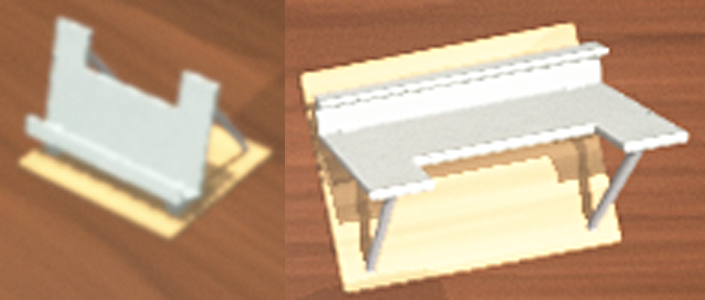

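The rack crop confirms it: a black tablet with a lit screen, in the slot nearest the robot, screen facing the boards. The stand opens up-image (+x). Now fitting the poses.

```bash
cat >> h.py <<'E'
from scipy.spatial.transform import Rotation as R
from scipy.optimize import least_squares
CAL={c:ctrl.get_calibration(c) for c in('scene','top')}
def proj(c,P):
    k=CAL[c]; p=(np.atleast_2d(P)-k['eye'])@R.from_euler('xyz',k['attitude']).as_matrix()
    return p[:,:2]/p[:,2:]*[k['K'][0,0],k['K'][1,1]]+k['K'][:2,2]
def tri(a,b,X0=(400,0,100)):
    r=least_squares(lambda X:np.r_[(proj('scene',X)-a).ravel(),(proj('top',X)-b).ravel()],X0); return r.x.round(1),np.abs(r.fun).max().round(1)
def fit(obs,x0):  # obs: (cam,local,uv); params x,y,z,yaw
    def f(p,o=obs): return np.concatenate([(proj(c,R.from_euler('z',p[3]).apply(L)+p[:3])-uv).ravel() for c,L,uv in o])
    r=least_squares(f,x0,loss='soft_l1',x_scale=[1,1,1,.01]); return r.x, f(r.x).reshape(-1,2).round(1)
E
cat > m.py <<'E'
from h import *
S=lambda u,v:np.array([295+u/3,220+v/3]);T=lambda u,v:np.array([185+(u-375)/3,170+v/3])
print('tab -y',tri(S(174,16),T(732,308)),'+y',tri(S(335,182),T(388,231)))
print('green -y',tri(S(118,66),T(750,225)),'+y',tri(S(273,229),T(424,148)))
o=[('scene',(85,118,0),S(178,380)),('scene',(85,-118,0),S(30,190)),('scene',(-85,118,0),S(352,293)),
('top',(85,118,67),T(465,32)),('top',(-85,118,67),T(405,270)),('top',(85,-118,67),T(793,110)),('top',(-85,-118,67),T(743,356))]
p,r=fit(o,[380,150,0,-.2]);print('rack',p.round(3),r.tolist())
for sx in(-55,):
  print('tablet slot',R.from_euler('z',p[3]).apply([sx,0,152])+p[:3])
S=lambda u,v:np.array([205+u/3,160+v/3]);T=lambda u,v:np.array([418+(u-285)/3,198+v/3])
s,c=np.sin(.36),np.cos(.36)
L=lambda f,n,y:(f*c-n*s,y,30+f*s+n*c)
o=[('scene',L(0,110,-100),S(57,18)),('scene',L(0,110,-60),S(90,30)),('scene',L(0,110,60),S(184,68)),('scene',L(0,110,100),S(218,82)),
('top',L(0,110,100),T(370,190)),('top',L(0,110,60),T(436,177)),('top',L(0,110,-60),T(623,147)),('top',L(0,110,-100),T(688,130)),
('top',L(0,0,100),T(320,135)),('top',L(0,0,-100),T(602,87)),('top',L(28,12,100),T(317,98)),('top',L(28,12,-100),T(606,43))]
p,r=fit(o,[380,-250,0,.2]);print('stand',p.round(3),r.tolist())
E
python3 m.py
```

```text
tab -y (array([421.3, 171.5, 143.8]), np.float64(0.9)) +y (array([475.7, 384.4, 141.4]), np.float64(0.6))
green -y (array([473.5, 159.5, 113.9]), np.float64(0.1)) +y (array([528.3, 368.4, 118.8]), np.float64(0.1))
rack [ 4.99474e+02  2.62505e+02 -1.73900e+00 -2.58000e-01] [[-0.2, 0.7], [-0.9, -0.2], [-0.3, -0.1], [-0.2, 0.2], [-0.5, 1.1], [1.6, 0.3], [-1.1, -0.5]]
tablet slot [446.29586974 276.54534443 150.26058252]
stand [ 4.90387e+02 -1.88039e+02 -6.10000e-02  1.62000e-01] [[0.4, -0.9], [-0.6, -0.6], [-0.5, 0.3], [-0.8, 0.4], [-0.0, 0.3], [-0.9, 0.7], [0.2, -1.3], [-0.3, 0.4], [-0.3, -0.6], [-0.6, -2.2], [1.0, 1.1], [0.3, 1.3]]
```

Tablet centre is about (447,277), yaw −0.253 and top at about 150. The stand is at (490,−188), yaw +0.162. Moving above the tablet.

```bash

python3 -m crank '[0.06,0.19,0.02,13,0, 0.06,0.19,0.02,13,0, 0.06,0.19,0.02,13,0, 0.06,0.19,0.02,13,0, 0.06,0.19,0.02,13,0]' 60
python3 -m crank '[0.06,0.19,0,13,0, 0.06,0.19,0,13,0, 0.06,0.19,0,13,0, 0.06,0.19,0,13,0, 0.06,0.19,0,13,0]'
python3 -m crank '[0.06,0.19,0,13,0.3, 0.06,0.19,0,13,0.3, 0.06,0.19,0,13,0.3, 0.06,0.19,0,13,0.3, 0.06,0.19,0,13,0.3]'
python3 -m crank '[0.06,0.19,0,13,0.5, 0.06,0.19,0,13,0.5, 0.06,0.19,0,13,0.5, 0.06,0.19,0,13,0.5, 0.06,0.19,0,13,0.5]'
```

```text
t: 0.6
tcp_pos: [266.0, -288.7, 252.0]
ee_rot: [3.141, -0.001, 0.632]
ft_force: [-0.2, -0.6, -0.9]
opening: 0.999
t: 1.1
tcp_pos: [325.9, -99.1, 251.3]
ee_rot: [-3.141, -0.001, 0.862]
ft_force: [-0.8, -0.4, -0.1]
opening: 1.003
t: 1.6
tcp_pos: [386.2, 89.8, 251.0]
ee_rot: [-3.141, -0.0, 1.086]
ft_force: [-0.5, -0.3, -0.1]
opening: 0.699
t: 2.1
tcp_pos: [446.9, 280.4, 249.8]
ee_rot: [-3.141, 0.0, 1.313]
ft_force: [-0.5, 0.1, 0.1]
opening: 0.5
```

```bash

python3 -m crank '[0.001,-0.003,-0.04,0.3,0.5, 0.001,-0.003,-0.08,0.3,0.5, 0.001,-0.003,-0.08,0.3,0.5]'
python3 - <<'E'
from h import *
ctrl.get_state()
a=ctrl.read_camera('scene')[:,:,::-1];b=ctrl.read_camera('top')[:,:,::-1]
c=lambda im,x,y,w,h,s:cv2.resize(im[y:y+h,x:x+w],None,fx=s,fy=s,interpolation=cv2.INTER_CUBIC)
cv2.imwrite('pics/ab.png',np.hstack([c(a,305,160,125,140,3),c(b,185,170,141,140,3)]))
E
```

```text
t: 2.4
tcp_pos: [444.3, 271.8, 167.2]
ee_rot: [-3.136, 0.005, 1.314]
ft_force: [-0.1, -1.1, 0.5]
opening: 0.498
```

View pics/ab.png

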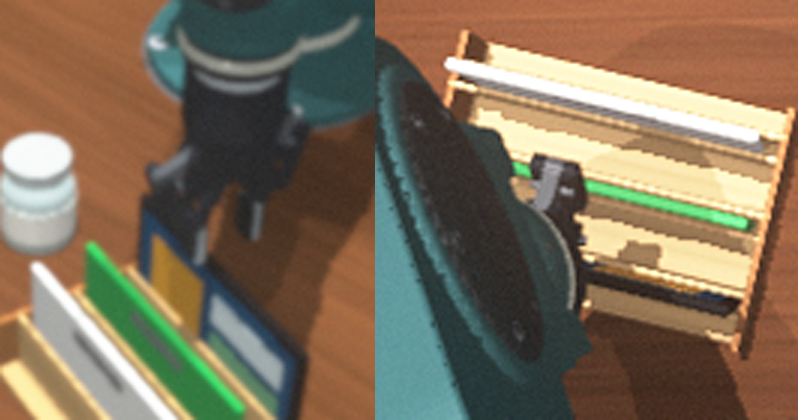

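The fingers straddle the top edge, with the front finger over the screen side and the rear finger behind. Descending and gripping.

```bash

python3 -m crank '[0,0,-0.02,0,0.5, 0,0,-0.04,0,0.5, 0,0,-0.05,0,0.5, 0,0,-0.05,0,0.5]'
python3 -m crank '[0,0,0,0,1, 0,0,0,0,1, 0,0,0,0,1, 0,0,0,0,1, 0,0,0,0,1]' 60
```

```text
t: 2.9
tcp_pos: [446.7, 273.6, 121.8]
ee_rot: [3.141, -0.0, 1.314]
ft_force: [0.1, 1.0, 0.9]
opening: 0.5
t: 3.4
tcp_pos: [447.3, 274.0, 122.5]
ee_rot: [3.139, -0.001, 1.314]
ft_force: [0.8, -1.6, 8.0]
opening: 0.081
```

```bash

python3 -m crank '[0,0,0.005,0,1, 0,0,0.015,0,1, 0,0,0.03,0,1, 0,0,0.045,0,1, 0,0,0.06,0,1]'
python3 -m crank '[0,0,0.025,0,1, 0,0,0.05,0,1, 0,0,0.075,0,1, 0,0,0.09,0,1, 0,0,0.09,0,1]'
python3 - <<'E'
from h import *
snap('scene','lift',(190,60,430,340),2)
E
```

```text
t: 3.9
tcp_pos: [446.1, 273.7, 182.4]
ee_rot: [-3.141, 0.0, 1.315]
ft_force: [-0.6, 0.3, -4.4]
opening: 0.084
t: 4.4
tcp_pos: [446.7, 274.1, 273.5]
ee_rot: [3.139, -0.002, 1.315]
ft_force: [0.6, -1.0, -6.1]
opening: 0.077
```

View pics/lift.png

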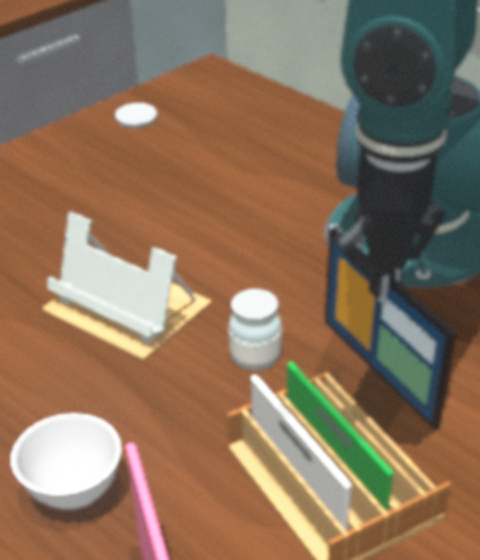

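```bash
python3 - <<'E'
from h import *
S=lambda u,v:np.array([190+u/2,60+v/2])
P={(-110,70):S(333,226),(110,70):S(450,340),(110,-70):S(437,424),(-110,-70):S(327,303)}
def f(p): # along-y offset s, z centre, roll, x-offset
    out=[]
    for (y,z),uv in P.items():
        X=R.from_euler('z',-.253).apply(R.from_euler('x',p[2]).apply([0,y,z])+[0,p[0],0])+[446.7,274.1,p[1]]
        out.append(proj('scene',X)[0]-uv)
    return np.ravel(out)
r=least_squares(f,[0,233,0],x_scale=[1,1,.01]);print(r.x,f(r.x).round(1))
E
```

```text
[ 2.76413904e+00  2.34258043e+02 -7.73854648e-02] [-0.1 -3.5  2.6 -0.9 -2.3  2.  -2.1  3.3]
```

```bash

python3 -m crank '[0.003,-0.025,0,1,1, 0.008,-0.06,0.005,4,1, 0.013,-0.1,0.01,8,1, 0.018,-0.14,0.01,8,1, 0.02,-0.17,0.01,8,1]'
python3 -m crank '[0.004,-0.035,0,2,1, 0.008,-0.07,0,4,1, 0.012,-0.105,0,6,1, 0.016,-0.14,0,8,1, 0.02,-0.17,0,8,1]'
python3 -m crank '[0.004,-0.03,0,3,1, 0.008,-0.06,0,5,1, 0.011,-0.09,0,7,1, 0.013,-0.112,0,8,1, 0.013,-0.124,0,8,1]'
python3 -m crank '[0,0,0,0,1, 0,0,0,0,1, 0,0,0,0,1]'
python3 - <<'E'
from h import *
print(ctrl.get_state()['tcp_pos'])
a=ctrl.read_camera('scene')[:,:,::-1];b=ctrl.read_camera('top')[:,:,::-1]
cv2.imwrite('pics/c_s.png',a);cv2.imwrite('pics/c_t.png',b)
c=lambda im,x,y,w,h,s:cv2.resize(im[y:y+h,x:x+w],None,fx=s,fy=s,interpolation=cv2.INTER_CUBIC)
cv2.imwrite('pics/ov.png',np.hstack([c(a,190,90,130,180,3),c(b,415,150,135,180,3)]))
E
```

```text
t: 4.95
tcp_pos: [465.9, 101.8, 280.3]
ee_rot: [-3.14, 0.001, 1.454]
ft_force: [-0.2, 0.9, -4.0]
opening: 0.082
t: 5.45
tcp_pos: [485.7, -67.7, 280.3]
ee_rot: [-3.14, -0.0, 1.595]
ft_force: [0.7, 0.7, -4.9]
opening: 0.084
t: 5.95
tcp_pos: [499.0, -191.5, 280.0]
ee_rot: [-3.14, -0.001, 1.732]
ft_force: [0.1, 0.2, -5.3]
opening: 0.081
t: 6.25
tcp_pos: [499.2, -189.2, 281.2]
ee_rot: [-3.141, -0.0, 1.734]
ft_force: [-0.8, -0.2, -5.9]
opening: 0.082
[ 499.15569359 -189.18665666  281.21894308]
```

View pics/ov.png

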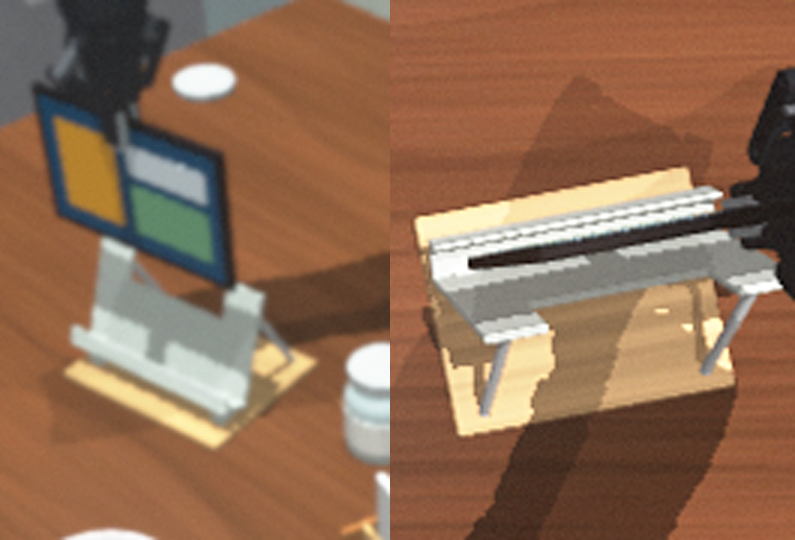

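```bash
cat > g.py <<'E'
from h import *
def tab(P,tp,yaw,x0):
    def f(p): # x,y,z centre, roll
        M=R.from_euler('z',yaw)*R.from_euler('x',p[3]); out=[]
        for (y,z),uv in P.items(): out.append(proj('scene',M.apply([4,y,z])+p[:3])[0]-uv)
        for L,uv in tp: out.append(proj('top',M.apply(L)+p[:3])[0]-uv)
        return np.ravel(out)
    r=least_squares(f,x0,x_scale=[1,1,1,.01]);print(r.x.round(3),f(r.x).round(1))
E
python3 - <<'E'
from g import *
S=lambda u,v:np.array([190+u/3,90+v/3]);T=lambda u,v:np.array([415+(u-390)/3,150+v/3])
tab({(-110,70):S(36,86),(110,70):S(228,154),(110,-70):S(232,288),(-110,-70):S(58,214)},[([0,110,70],T(469,262))],.163,[499,-189,240,0])
E
```

```text
[ 5.01750e+02 -1.59513e+02  2.50404e+02 -4.70000e-02] [ 2.1 -3.3  3.5  2.5  4.3  3.6  1.4 -1.   4.5 -4.6]
```

```bash
python3 - <<'E'
from g import *
S=lambda u,v:np.array([190+u/3,90+v/3]);T=lambda u,v:np.array([415+(u-390)/3,150+v/3])
obs=[S(36,86),S(228,154),S(232,288),S(58,214)]
L=np.array([[4,-110,70],[4,110,70],[4,110,-70],[4,-110,-70]],float)
X=R.from_euler('z',.163).apply(L+[0,3.5,0])+[499.2,-189.2,241.5]
print((proj('scene',X)).round(1).tolist(),np.round(obs,1).tolist())
print(proj('top',X[1]).round(1),T(469,262))
# solve full 6dof with scene corners
def f(p):
    X=R.from_euler('ZYX',p[3:]).apply(L)+p[:3]
    return np.r_[(proj('scene',X)-obs).ravel(),(proj('top',X[1])-T(469,262)).ravel()]
r=least_squares(f,[499,-189,241,.163,0,0],x_scale=[1,1,1,.01,.01,.01]);print(r.x.round(3),r.fun.round(1))
E
```

```text
[[199.2, 116.1], [262.6, 140.4], [267.1, 186.7], [207.7, 160.9]] [[202.0, 118.7], [266.0, 141.3], [267.3, 186.0], [209.3, 161.3]]
[[464.7 231.4]] [441.33333333 237.33333333]
[ 5.05147e+02 -1.57888e+02  2.52077e+02  2.28000e-01 -2.90000e-02
 -5.50000e-02] [ 0.2 -2.8  5.4  1.4  4.7  3.2 -1.7  0.3  3.9 -3.3]
```

```bash
python3 - <<'E'
from g import *
S=lambda u,v:np.array([190+u/3,90+v/3]);T=lambda u,v:np.array([415+(u-390)/3,150+v/3])
P={(-110,70):S(36,86),(110,70):S(228,154),(110,-70):S(232,288),(-110,-70):S(58,214)}
tab(P,[([0,110,-70],T(469,262))],.163,[499,-189,240,0])
E
```

```text
[ 4.95292e+02 -1.85279e+02  2.37673e+02 -7.00000e-03] [-1.3 -1.8 -2.   0.3  0.8  1.5 -0.5  0.1 -1.1  1.8]
```

```bash

python3 -m crank '[0,0,-0.02,0,1, 0,0,-0.05,0,1, 0,0,-0.08,0,1, 0,0,-0.105,0,1, 0,0,-0.117,0,1]'
python3 -m crank '[0,0,0,0,1, 0,0,0,0,1, 0,0,0,0,1]'
python3 - <<'E'
from h import *
print(ctrl.get_state()['tcp_pos'])
a=ctrl.read_camera('scene')[:,:,::-1];b=ctrl.read_camera('top')[:,:,::-1]
c=lambda im,x,y,w,h,s:cv2.resize(im[y:y+h,x:x+w],None,fx=s,fy=s,interpolation=cv2.INTER_CUBIC)
cv2.imwrite('pics/lo.png',np.hstack([c(a,200,130,100,120,4),c(b,415,180,100,120,4)]))
E
```

```text
t: 6.85
tcp_pos: [498.5, -189.1, 162.3]
ee_rot: [-3.14, -0.002, 1.734]
ft_force: [-0.3, -0.2, -4.8]
opening: 0.083
t: 7.15
tcp_pos: [499.8, -190.3, 165.3]
ee_rot: [3.14, 0.001, 1.734]
ft_force: [0.1, -0.1, -4.7]
opening: 0.085
[ 499.84245902 -190.27836643  165.31823265]
```

View pics/lo.png

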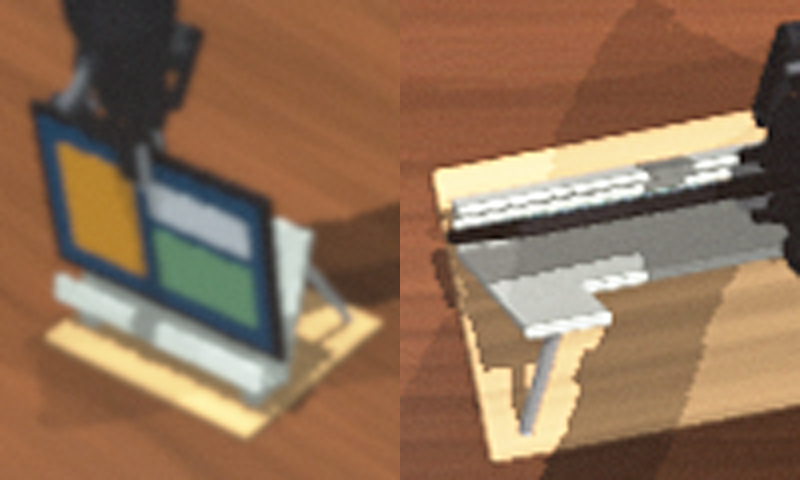

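The tablet's bottom edge lies between the lip and the foot seam, square and centred (top crop: bottom corner (450,238), foot seam at v≈250). Lowering to contact.

```bash

python3 -m crank '[0,0,-0.006,0,1, 0,0,-0.011,0,1, 0,0,-0.014,0,1, 0,0,-0.014,0,1, 0,0,-0.014,0,1]'
python3 -m crank '[0,0,-0.002,0,1, 0,0,-0.003,0,1, 0,0,-0.003,0,1]'
```

```text
t: 7.75
tcp_pos: [499.3, -190.2, 150.2]
ee_rot: [-3.141, -0.0, 1.733]
ft_force: [-0.5, -0.9, -4.4]
opening: 0.088
t: 8.05
tcp_pos: [499.3, -190.2, 147.2]
ee_rot: [-3.141, -0.0, 1.733]
ft_force: [-0.7, 0.1, -4.6]
opening: 0.082
```

```bash

python3 -m crank '[0,0,-0.001,0,1, 0,0,-0.003,0,1, 0,0,-0.003,0,1]'
```

```text
t: 8.35
tcp_pos: [499.6, -190.3, 144.7]
ee_rot: [3.141, 0.001, 1.734]
ft_force: [-0.7, 1.5, 2.0]
opening: 0.082
```

Contact is at TCP z≈145, as predicted. I'll slide it into the corner while gripped, then ease the fingers open and let it lean back on the rear finger.

```bash

python3 -m crank '[-0.002,0,-0.001,0,1, -0.004,-0.001,-0.002,0,1, -0.004,-0.001,-0.002,0,1]' 40
python3 -m crank '[0,0,0,0,0.85, 0,0,0,0,0.82, 0,0,0.003,0,0.8, 0,0,0.006,0,0.78, 0,0,0.006,0,0.76]'
python3 - <<'E'
from h import *
a=ctrl.read_camera('scene')[:,:,::-1];b=ctrl.read_camera('top')[:,:,::-1]
c=lambda im,x,y,w,h,s:cv2.resize(im[y:y+h,x:x+w],None,fx=s,fy=s,interpolation=cv2.INTER_CUBIC)
cv2.imwrite('pics/rel.png',np.hstack([c(a,200,130,100,120,4),c(b,415,180,100,120,4)]))
E
```

```text
t: 8.65
tcp_pos: [496.5, -191.4, 143.8]
ee_rot: [3.138, 0.001, 1.734]
ft_force: [0.2, 3.5, 14.8]
opening: 0.082
t: 9.15
tcp_pos: [495.5, -191.3, 148.7]
ee_rot: [3.141, 0.0, 1.733]
ft_force: [-0.3, -0.6, 0.1]
opening: 0.241
```

View pics/rel.png

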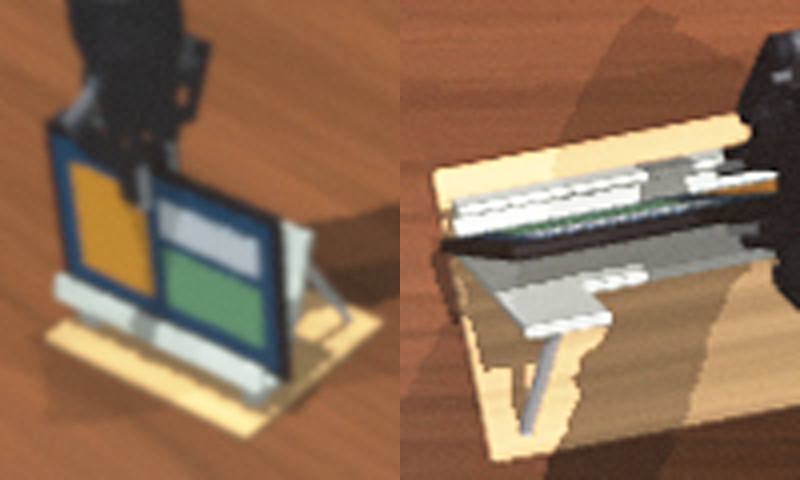

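It's on the ledge and leaning slightly back against the rear finger, screen outwards. Now following it back.

```bash

python3 -m crank '[-0.004,-0.001,0,0,0.72, -0.008,-0.001,0,0,0.68, -0.013,-0.002,0,0,0.64, -0.018,-0.003,0,0,0.62, -0.022,-0.004,0,0,0.6]'
python3 -m crank '[-0.005,-0.001,0,0,0.6, -0.01,-0.002,0,0,0.6, -0.014,-0.002,0,0,0.6, -0.018,-0.003,0,0,0.6, -0.022,-0.004,0,0,0.6]'
python3 -m crank '[0,0,0,0,0.6, 0,0,0,0,0.6, 0,0,0,0,0.6]'
python3 - <<'E'
from h import *
a=ctrl.read_camera('scene')[:,:,::-1];b=ctrl.read_camera('top')[:,:,::-1]
c=lambda im,x,y,w,h,s:cv2.resize(im[y:y+h,x:x+w],None,fx=s,fy=s,interpolation=cv2.INTER_CUBIC)
cv2.imwrite('pics/lean.png',np.hstack([c(a,200,130,100,120,4),c(b,415,180,100,120,4)]))
E
```

```text
t: 9.75
tcp_pos: [472.7, -195.3, 148.3]
ee_rot: [-3.141, -0.0, 1.733]
ft_force: [-0.8, 0.6, -1.2]
opening: 0.399
t: 10.25
tcp_pos: [451.1, -199.3, 148.3]
ee_rot: [3.141, 0.0, 1.734]
ft_force: [0.5, -0.3, 0.1]
opening: 0.401
t: 10.55
tcp_pos: [451.5, -199.2, 148.3]
ee_rot: [3.142, 0.0, 1.734]
ft_force: [-0.8, 0.2, -0.1]
opening: 0.397
```

View pics/lean.png

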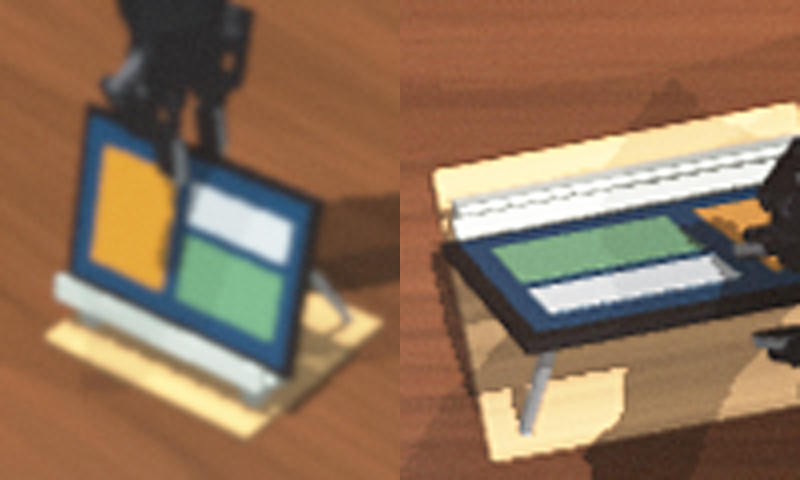

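Leaning fully on the back, force about zero, and the fingers are clear either side. Lifting straight up and away.

```bash

python3 -m crank '[0,0,0.01,0,0.6, 0,0,0.025,0,0.6, 0,0,0.05,0,0.6, 0,0,0.09,0,0.6, 0,0,0.12,0,0.6]'
python3 -m crank '[-0.04,0.03,0.04,0,0.6, -0.08,0.07,0.04,0,0.6, -0.1,0.1,0.04,0,0.6, -0.1,0.13,0.04,0,0.6, -0.1,0.13,0.04,0,0.6]'
python3 - <<'E'
from h import *
a=ctrl.read_camera('scene')[:,:,::-1];b=ctrl.read_camera('top')[:,:,::-1]
print(ctrl.get_state()['t'])
cv2.imwrite('pics/end.png',np.hstack([cv2.resize(a[100:380,190:440],None,fx=1.6,fy=1.6),cv2.resize(b[80:360,320:570],None,fx=1.6,fy=1.6)]))
E
```

```text
t: 11.15
tcp_pos: [451.3, -199.1, 271.0]
ee_rot: [3.141, 0.001, 1.734]
ft_force: [-0.2, -0.7, 0.1]
opening: 0.401
t: 11.65
tcp_pos: [350.1, -66.5, 309.7]
ee_rot: [3.14, 0.001, 1.736]
ft_force: [-0.5, -0.9, -0.0]
opening: 0.401
11.75
```

View pics/end.png

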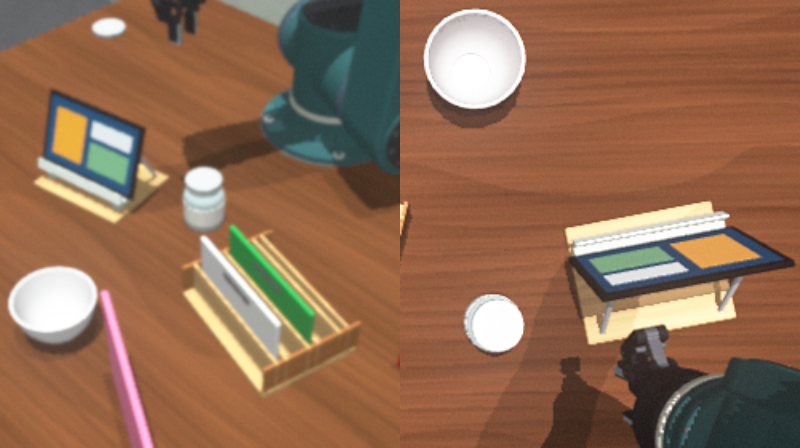

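```bash
python3 -c "
from bench import ctrl
print(ctrl.close_job(), ctrl.get_state()['t'])"
```

```text
the job is handed in; nothing more can be done
the job is handed in; nothing more can be done
```

The tablet is standing on the recipe stand, and the job was handed in at about 11.8 s of the 45 s allowed. I pinched it by the middle of its top edge, lifted it straight out of the rack slot nearest the robot and carried it over the jar. Its lower edge came down gently on the ledge; I then eased the fingers open and moved them back with it until it leaned on the stand's back.

**Last checks:**
- **Placement:** the final pictures show the tablet on the ledge, leaning on the back and square to the stand, with the screen outwards. It overhangs the ledge by about 9 mm at the +y end, where perfect centring would give 10 mm. I could not measure the other end.
- **Other objects:** both chopping boards are still in their slots, and the bowl and jar look unmoved.
- **Robot:** the gripper is well clear, and the highest force reading was about 15 N, at touchdown.

**Disagreements:**
- **Tilt:** just after the lift, one fit from a single view suggested the tablet was tilted about 0.08 rad (residuals up to 3.5 px). A later two-view fit gave only 0.007 rad, and it sat level on the ledge.
- **Height:** the tablet's top edge measured 141–144 mm from the two views, against 152 mm from the description. I used 152 mm, and touchdown came at the height that predicted.

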